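# Pin the drilling jig and centre the bore probe in the stone

### The job

Lock the jig's guide arm: push the loose locking pin fully home, down through the eye at the end of the arm and into the lug below it, and let go of it. Then take the bore probe from its stand and lower its thin stem through the arm's guide hole into the drilled stone, never letting the probe touch the arm, the stone or the rest of the jig. Finish while still holding the probe upright and motionless, centred in the guide hole with its tip about halfway down the stone's bore; leave the jar, the dish and the screwdriver where they are.

Things in the scene. Friction and masses are not known exactly. Their poses are not given: they have to be found in the camera images.
- jig: Fixed jig: dark steel base 100 x 220 x 12 mm. Origin: centre of its underside, straight below the guide hole; z up; y runs from hinge post (y -75 mm) past the stone (0) to the lug (+75 mm). Over them lies an aluminium arm 48 x 200 x 14 mm, its top 80 mm above the table; at the hinge end a steel cap and spindle rise 8 mm above the arm.
- swing_bar (a joint): Swing of the guide arm about its vertical hinge post, rad: 0 = against its stop with the eye exactly over the lug (where it starts), grows as it swings anticlockwise seen from above, to 1.2. Stiff: it stays where it is left, about 2 N at the eye moves it.
- guide (a point): Centre of the guide hole in the arm's top face, 80 mm above the table. The hole is round, 22 mm wide, vertical, through the 14 mm thick arm, with a 2 mm chamfer; the stone lies 18 mm under the arm.
- eye (a point): Centre of the pin hole (the eye) in the arm's top face, at the arm's free end, 80 mm above the table, 75 mm from the guide hole. Hole 14 mm wide with a 2 mm chamfer, through 14 mm of arm.
- lug (a point): Centre of the mouth of the lug's hole, 64 mm above the table, straight under the eye, 2 mm beneath the arm's underside. Hole 14 mm wide, 52 mm deep, 2 mm chamfer. The lug is an aluminium block 44 x 46 mm.
- stone_mid (a point): Middle of the stone's bore, 30 mm above the table, straight below the guide hole. The stone is a grey-white ring 54 mm across, 36 mm high, its underside 12 mm and top 48 mm above the table, clamped fast; its vertical through-bore is 24 mm wide.
- pin: Loose steel locking pin, about 80 g, upright in its block. Round shank 10 mm thick, 40 mm long, foot chamfered; above it a collar 22 mm across, 4 mm thick; on that a square grip 14 x 14 mm, 34 mm tall, flats along the pin's x and y. Origin: on the axis at the collar's underside, z up; grip's top at z +38 mm. Home: collar on the arm, top 118 mm above the table.
- pin_tip (a point): Foot of the pin's shank, on its axis, 40 mm below the pin's origin.
- probe: Loose bore probe, about 90 g, upright in its stand. Round steel stem 8 mm thick, 80 mm long; above it a collar 22 mm across, 4 mm thick; on that a square black handle 16 x 16 mm, 50 mm tall, flats along the probe's x and y. Origin: on the axis at the collar's underside, z up; handle's top at z +54 mm.
- probe_tip (a point): Tip of the probe's stem, on its axis, 80 mm below the probe's origin.
- probe_stand: Fixed wooden block 64 x 64 x 90 mm; a 12 mm vertical through-hole in its centre holds the probe's stem, the probe's collar rests on its top. Origin: centre of its underside. The taller of the two blocks; left or right of the jig.
- pin_block: Fixed wooden block 64 x 64 x 50 mm; a 14 mm vertical through-hole in its centre holds the pin's shank, the pin's collar rests on its top. Origin: centre of its underside. The lower of the two blocks, on the other side of the jig.
- jar: Bystander: closed amber glass jar with steel lid, 68 mm across, 89 mm high, beyond the jig. Origin: centre of its underside.
- dish: Bystander: wooden dish of beads, 90 mm across, 30 mm high, beyond the jig. Origin: centre of its underside.
- screwdriver: Bystander: screwdriver 170 mm long with black handle, lying crosswise between robot and jig. Origin at the middle of its length on the table.
Not all that is in view belongs to the job. Leave any red look-alike of the pin alone. What is shaped like the probe but blue is not meant.

How it is judged:
By the outcome, as a careful person would: the job done as asked, in the order asked, and still so for the second after the job is handed in, while the arm keeps its last pose, push and grip.
It also fails if it takes over 64 s, if anything falls off the work surface, if the arm or the gripper's body presses on something with over 40 N, if the wrist force passes 120 N, or if a joint passes its speed limit or range.

### The arm

A 7-joint arm with a two-finger parallel gripper is mounted at the origin on the work surface. World frame = base frame: x ahead of the robot, y to its left, z up, the work surface at z = 0. Lengths are in m, angles in degrees, forces in N, time in s.
With the tool pointing down it reaches from about 0.35 to 0.775 m from the base axis. Payload 3.1 kg.
Tool frame: the origin (TCP) lies on the centre line of the jaws, within the pads' length; the fingertips stand 17 mm ahead of it and the grasp point (between the pads) lies 2 mm behind it (robot.tip_reach is the distance from the TCP to the fingertips, in m); z points along the fingers, y is the line along which they close (so a half turn about z gives the same grasp; the last joint's range is limited). The gripper opens to 85 mm and grips with 20 to 120 N. Pads are 22 mm wide; open, the fingers measure 114 mm over their backs; the gripper's body (76 mm by 85 mm) begins 54 mm behind the grasp point. The pads swing forward as they close: fully open they stand 13 mm farther back than shut.
Start: joints at [-76.645, 17.813, 0.802, 86.603, -0.252, 75.585, -1.558], TCP at [0.149, 0.529, 0.213] pointing down, gripper open.
Joint ranges: [-154.91, 154.91], [-16.99, 109.72], [-72.82, 74.43], [7.12, 147.25], [-82.49, 262.49], [11.32, 116.49], [-174.64, 174.64]. Speed limits (degrees/s): [159.86, 159.86, 180, 180, 180, 180, 180].

### API

Orientations are given as [roll, pitch, yaw] about the fixed x, y, z axes, in that order (R = Rz(yaw) Ry(pitch) Rx(roll)).
In Python, from station import robot, fingers, vision, workorder, recognise gives the robot as it stands. Calls block until the motion is done:
- robot.move_to(position, orientation): joint-space move of the TCP to a pose.
- robot.line_to(position, orientation=None, velocity=0.15, f_stop=None): straight line of the TCP; orientation=None keeps the orientation; velocity is the mean speed in m/s. With f_stop (N) it stops when the force on the tool has changed by that much, and returns True; else False.
- robot.move_j(angles): joint-space move.
- fingers.gripper_to(opening, force=None): opening from 0.0 (shut) to 1.0 (fully open); force is the grip in N (None keeps the last); returns when the fingers have stopped.
- robot.pause(seconds).
- robot.inverse_kinematics(position, orientation): joint angles nearest the present ones, or None.
- vision.grab_frame(name): name is "scene" or "top" or "wrist"; returns the picture (420x560x3 uint8, red, green, blue); there is no depth.
- vision.calibration(name): a dict with "mtx" (3x3 intrinsics, pixels), "k1" (the pictures are not rectified: a ray, as slopes to the right and down, at radius r is drawn at 1 + k1 r^2 times it, then the intrinsics apply), "extrinsics" (4x4, takes a point from world to camera coordinates); the wrist camera has in their place "T_tool_cam" (4x4, takes a point from camera to tool coordinates, whose origin is the TCP and whose axes are the flange's). Camera axes: x right, y up, looking along -z (the intrinsics and any distortion apply to the point x, -y, -z); pixel columns grow to the right and rows downward; lengths in m; the calibration is good to about 2 mm. A picture is of the moment at which its call begins: read the wrist's pose just before it. calibration takes no time and is no camera call.
A pose or a line that the arm cannot do raises robot.PlanningError and nothing moves.
- workorder.close_job(): hands the job in; it is judged then, once.
Trained networks look in the newest picture that a camera, given by its name, has taken for a name from the list of things; names that differ only in an ending like _2 or _b are one class to them, and where a whole thing is asked for, a point or a joint stands for the part that bears it (a point fixed in the world has none). Each returns a list of dicts, best first, with "p" (0 to 1); they miss things now and then, are a little off and sometimes report something else, mostly with a low value. They report only what shows in the picture. A call takes as long as a camera call. They do not tell look-alikes from the thing itself.
- recognise(label, camera): "rect" ([centre column, centre row, width, height] in pixels, round what is visible of it).
Readings, each from a call of its own:
- robot.current_time_s(): time.
- robot.current_joint_positions(): joint angles.
- robot.current_dq(): joint speeds.
- robot.current_joint_torque(): joint torques, N m.
- robot.current_tool_pos(): TCP position.
- robot.current_eef_rot(): TCP orientation.
- robot.current_contact_force(): force on the tool from outside, world axes, zero at the start.
- robot.current_torque(): the same for the moment, N m.
- robot.current_finger_gap(): opening from 0.0 (shut) to 1.0 (fully open).
- robot.current_gripper_force(): force on a finger pad.
Only numpy, scipy, OpenCV 4.12 (cv2) and the standard library are available. Lean on these libraries where they do the work, as an engineer would, in place of code of your own. Each camera call takes 0.05 s, during which the arm holds its last target. There are 200 camera calls.

## Working session

There is one attempt and no reset: what is moved stays moved. The work goes in short steps, each a Python script; the robot and the scene stay as the last script left them, time stands still between calls to the robot, and variables do not carry over. Pictures are saved under pics/ and viewed, at most 10 in all, crops included, and the job is handed in when it is done.

```bash
mkdir -p pics; ls; cat > h.py <<'E'
import numpy as np, cv2
from station import robot, fingers, vision, workorder, recognise
def save(n,im): cv2.imwrite('pics/'+n+'.png',cv2.cvtColor(im,cv2.COLOR_RGB2BGR))
E
python3 - <<'E'
from h import *
a=vision.grab_frame("scene");b=vision.grab_frame("top")
save('s0',a);save('t0',b)
for c in("scene","top"):
    print(c,{k:np.round(v,4).tolist() for k,v in vision.calibration(c).items()})
    for l in("pin","probe","jig","swing_bar","probe_stand","pin_block","jar","dish","screwdriver"):
        print(l,[(np.round(d["rect"]).tolist(),round(d["p"],2)) for d in recognise(l,c)][:4])
print({k:np.round(v,4).tolist() for k,v in vision.calibration("wrist").items()},robot.current_time_s(),robot.current_eef_rot(),robot.tip_reach)
E
```

```text
pics
scene {'mtx': [[387.054, 0.0, 280.8954], [0.0, 387.054, 215.9399], [0.0, 0.0, 1.0]], 'k1': -0.0637, 'extrinsics': [[-0.7588, 0.6513, -0.0067, 0.4484], [-0.3785, -0.4326, 0.8183, 0.1556], [0.5301, 0.6234, 0.5748, -1.1806], [0.0, 0.0, 0.0, 1.0]]}
pin [([418.0, 294.0, 18.0, 33.0], 0.85), ([313.0, 223.0, 89.0, 50.0], 0.57), ([457.0, 267.0, 15.0, 20.0], 0.48), ([358.0, 218.0, 46.0, 24.0], 0.33)]
probe [([222.0, 150.0, 10.0, 42.0], 0.65), ([246.0, 144.0, 4.0, 22.0], 0.62)]
jig [([312.0, 240.0, 104.0, 82.0], 0.69)]
swing_bar [([313.0, 224.0, 85.0, 52.0], 0.86)]
probe_stand [([247.0, 163.0, 26.0, 40.0], 0.83)]
pin_block [([454.0, 288.0, 55.0, 47.0], 0.65)]
jar [([261.0, 308.0, 42.0, 63.0], 0.83)]
dish [([184.0, 238.0, 41.0, 33.0], 0.87)]
screwdriver [([355.0, 218.0, 38.0, 18.0], 0.77), ([459.0, 268.0, 15.0, 23.0], 0.31)]
top {'mtx': [[466.0235, 0.0, 276.8141], [0.0, 466.0235, 203.047], [0.0, 0.0, 1.0]], 'k1': -0.1018, 'extrinsics': [[-0.0268, -0.9996, -0.012, -0.0035], [0.9884, -0.0283, 0.1495, -0.6036], [-0.1498, -0.0079, 0.9887, -1.1825], [0.0, 0.0, 0.0, 1.0]]}
pin [([154.0, 235.0, 9.0, 7.0], 0.54)]
probe [([420.0, 243.0, 20.0, 9.0], 0.66)]
jig [([251.0, 224.0, 82.0, 46.0], 0.84)]
swing_bar [([249.0, 223.0, 82.0, 26.0], 0.75)]
probe_stand [([383.0, 252.0, 35.0, 38.0], 0.97)]
pin_block [([146.0, 271.0, 31.0, 26.0], 0.76)]
jar [([215.0, 147.0, 28.0, 30.0], 0.84)]
dish [([316.0, 148.0, 31.0, 29.0], 0.68), ([391.0, 253.0, 11.0, 8.0], 0.32), ([252.0, 227.0, 84.0, 48.0], 0.2), ([248.0, 226.0, 77.0, 30.0], 0.18)]
screwdriver [([250.0, 285.0, 14.0, 64.0], 0.62)]
{'mtx': [[362.6504, 0.0, 281.1107], [0.0, 362.6504, 209.1948], [0.0, 0.0, 1.0]], 'k1': -0.087, 'T_tool_cam': [[0.0011, 0.9617, 0.2742, 0.0697], [1.0, -0.0011, -0.0001, 0.0007], [0.0002, 0.2742, -0.9617, -0.1604], [0.0, 0.0, 0.0, 1.0]]} 1.0 [1.79996366e+02 3.01161136e-05 1.64257534e+02] 0.017
```

```bash
python3 - <<'E'
import cv2
a=cv2.imread('pics/s0.png');b=cv2.imread('pics/t0.png')
cv2.imwrite('pics/s0c.png',cv2.resize(a[100:360,140:520],None,fx=2.1,fy=2.1,interpolation=cv2.INTER_CUBIC))
cv2.imwrite('pics/t0c.png',cv2.resize(b[110:330,110:450],None,fx=2.3,fy=2.3,interpolation=cv2.INTER_CUBIC))
E
```

```text
(no output)
```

View pics/s0c.png

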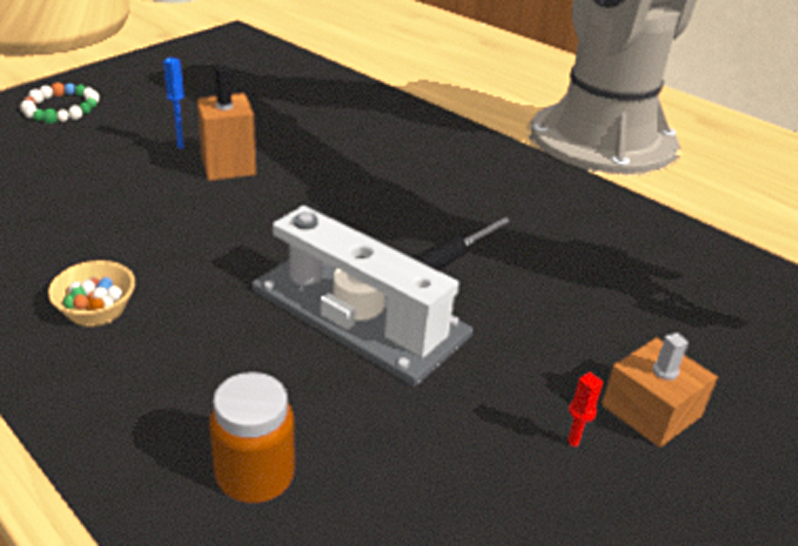

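View pics/t0c.png

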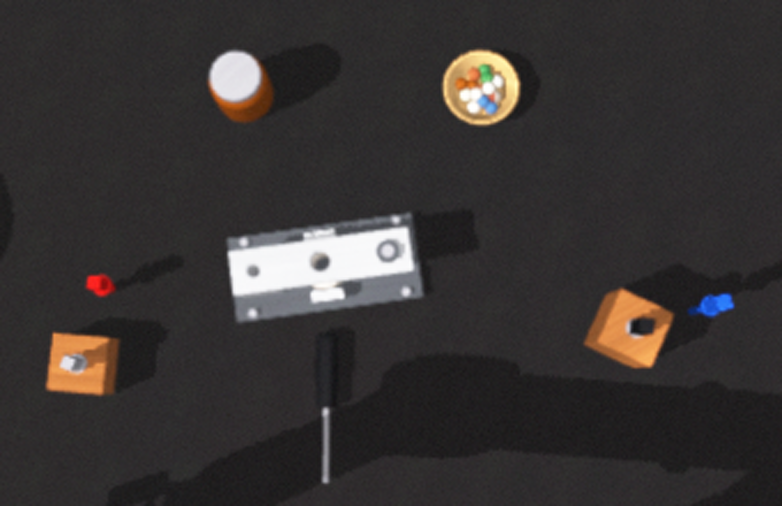

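The scene picture shows the steel pin at (461,268) in the lower block, with the red look-alike beside it. The black probe is at (246,144) in the tall block, with the blue look-alike beside it. The arm lies over the base with guide ≈(313,220) and eye ≈(343,235). In the top picture these are pin (141,267), probe (388,252), eye (220,227) and guide (249,223).

```bash
cat >> h.py <<'E'
from scipy.spatial.transform import Rotation as Ro
from scipy.optimize import least_squares
def toolpose():
    T=np.eye(4);T[:3,:3]=Ro.from_euler('xyz',robot.current_eef_rot(),degrees=True).as_matrix();T[:3,3]=robot.current_tool_pos();return T
def w2c(cam,T=None):
    c=vision.calibration(cam)
    return np.array(c["extrinsics"]) if cam!="wrist" else np.linalg.inv(T@np.array(c["T_tool_cam"]))
def project(X,cam,E):
    c=vision.calibration(cam);M=np.array(c["mtx"])
    p=np.atleast_2d(X)@E[:3,:3].T+E[:3,3]
    s=np.c_[p[:,0],-p[:,1]]/-p[:,2:3]; s=s*(1+c["k1"]*(s**2).sum(1,keepdims=True))
    return s*M[[0,1],[0,1]]+M[:2,2]
def tri(obs,x0=(.5,0,.08)):
    r=least_squares(lambda X:np.concatenate([(project(X,c,E)[0]-uv) for c,E,uv in obs]),x0)
    return r.x,np.abs(r.fun).max()
def onplane(cam,E,uv,z):
    r=least_squares(lambda q:project([q[0],q[1],z],cam,E)[0]-uv,[.5,0]);return r.x
E
python3 - <<'E'
from h import *
S,T=w2c("scene"),w2c("top")
t=lambda x,y:np.array([110+x/2.3,110+y/2.3]); s=lambda x,y:np.array([140+x/2.1,100+y/2.1])
for n,a,b,z in [("pintop",s(677,340),t(70,361),.088),("probetop",s(223,70),t(644,326),.144),("eye",s(426,283),t(253,270),.08),("guide",s(363,252),t(319,261),.08),("hinge",s(305,218),t(388,250),.088),("jar",s(251,392),t(236,76),.089),("dish",s(92,280),t(481,87),.03),("sdtip",s(508,219),t(326,482),.005),("red",s(588,380),t(95,285),.078),("blue",s(174,62),t(724,303),.13)]:
    X,r=tri([("scene",S,a),("top",T,b)])
    print(n,X.round(4),r.round(2),onplane("top",T,b,z).round(4),onplane("scene",S,a,z).round(4))
E
```

```text
pintop [0.4425 0.3304 0.0876] 0.8 [0.4435 0.3282] [0.4421 0.3313]
probetop [ 0.4632 -0.2895  0.1417] 0.19 [ 0.4628 -0.2887] [ 0.4666 -0.2855]
eye [0.5383 0.1272 0.0804] 0.56 [0.5395 0.1258] [0.5371 0.1277]
guide [0.5473 0.0526 0.0805] 0.08 [0.5475 0.0524] [0.5467 0.0522]
hinge [ 0.5568 -0.0243  0.0872] 0.0 [ 0.5567 -0.0243] [ 0.5576 -0.0234]
jar [0.7583 0.1417 0.0931] 0.0 [0.7595 0.1423] [0.7559 0.1384]
dish [ 0.7523 -0.1388  0.0379] 0.1 [ 0.7542 -0.1393] [ 0.7483 -0.1488]
sdtip [0.3005 0.0547 0.014 ] 0.29 [0.3001 0.0546] [0.2879 0.0475]
red [0.5288 0.3024 0.0758] 0.73 [0.5275 0.3037] [0.5318 0.3027]
blue [ 0.4835 -0.3777  0.1315] 0.69 [ 0.4848 -0.3791] [ 0.4806 -0.3788]
```

```bash
cat > views.py <<'E'
from h import *
import pickle
P={"pin":(.443,.3295,.20),"jig":(.5425,.09,.215),"probe":(.464,-.288,.26)}
out={}
for i,(n,p) in enumerate(P.items()):
    ys=[(150,-30),(-10,170),(150,-30)][i]
    for k,y in enumerate(ys):
        if robot.inverse_kinematics(p,[180,0,y]) is None: print("no ik",n,y);continue
        robot.move_to(p,[180,0,y]); T=toolpose(); im=vision.grab_frame("wrist")
        save(f"w_{n}{k}",im); out[n,k]=(T,im)
        print(n,y,robot.current_time_s(),[round(v) for v in robot.current_joint_positions()], [(np.round(d["rect"],1).tolist(),round(d["p"],2)) for d in recognise({"pin":"pin","jig":"eye","probe":"probe"}[n],"wrist")][:3])
pickle.dump(out,open("views.pkl","wb"))
L=[np.vstack([out[n,0][1],out[n,1][1]]) for n in P if (n,1) in out and (n,0) in out]
save("wall",cv2.resize(np.hstack(L),(800,400)))
E
python3 views.py
```

```text
pin 150 2.3833 [-49, 19, 14, 88, -5, 74, 26] [([301.7, 280.5, 24.8, 43.3], 0.8), ([279.3, 196.0, 25.4, 32.4], 0.58)]
pin -30 2.7333 [-49, 19, 14, 88, -5, 74, 26] [([280.2, 192.7, 26.4, 36.4], 0.9), ([303.2, 279.1, 22.5, 47.5], 0.71)]
jig -10 4.6833 [-45, 22, 47, 88, -16, 77, -97] [([332.2, 174.1, 237.9, 121.5], 0.8)]
jig 170 5.0333 [-45, 22, 47, 88, -16, 77, -97] [([330.9, 175.4, 242.5, 117.1], 0.64)]
probe 150 7.9917 [5, 18, 33, 83, -10, 82, 99] [([261.4, 271.0, 68.7, 86.6], 0.93), ([274.2, 193.9, 25.4, 38.2], 0.82)]
probe -30 8.3417 [5, 18, 33, 83, -10, 82, 99] [([261.9, 269.6, 71.0, 89.0], 0.77), ([277.5, 194.5, 26.4, 42.2], 0.6)]
```

View pics/wall.png

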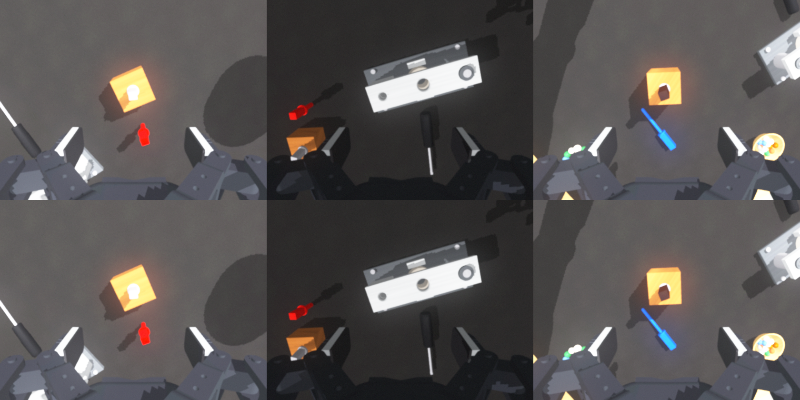

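The wrist views show the pin and its block with the red look-alike below it, the jig from above, and the black probe with the blue look-alike below it. The "half turn" poses left the arm unmoved, so I'll turn joint 7 directly for the second views.

```bash
cat > views2.py <<'E'
from h import *
import pickle
out=pickle.load(open("views.pkl","rb"))
P={"probe":(.464,-.288,.26),"jig":(.5425,.09,.215),"pin":(.443,.3295,.20)}
for n,p in P.items():
    T0=out[n,0][0]; e=Ro.from_matrix(T0[:3,:3]).as_euler('xyz',degrees=True)
    q=np.array(robot.inverse_kinematics(T0[:3,3],e)); 
    q0=q[6]; q[6]+= -180 if q[6]>0 else 180
    if n=="jig" and abs(q[6])>170: print(q[6])
    # want opposite heading of the first view
    robot.move_j(list(q)); T=toolpose()
    print(n,q.round(),"x-axis dot",(T[:3,0]@T0[:3,0]).round(2),robot.current_time_s())
    im=vision.grab_frame("wrist"); save(f"w2_{n}",im); out[n,1]=(T,im)
pickle.dump(out,open("views.pkl","wb"))
def crop(n,k,X):
    T,im=out[n,k]; u,v=project(X,"wrist",w2c("wrist",T))[0].round().astype(int); print(n,k,u,v)
    x0=np.clip(u-66,0,560-133);y0=np.clip(v-50,0,420-100);print("origin",x0,y0)
    return cv2.resize(im[y0:y0+100,x0:x0+133],(399,300),interpolation=cv2.INTER_CUBIC)
C=[[crop(n,k,X) for n,X in (("pin",(.443,.3295,.088)),("probe",(.464,-.288,.144)))] for k in (0,1)]
save("cA",np.vstack([np.hstack(r) for r in C]))
J=[crop("jig",k,(.5425,.09,.08)) for k in (0,1)]
save("cJ",np.hstack(J))
E
python3 views2.py
```

```text
probe [  5.  18.  33.  83. -10.  82. -81.] x-axis dot -1.0 11.0417
jig [-30.  19.  25.  87.  -8.  76.  76.] x-axis dot -1.0 13.425
pin [ -55.   19.   22.   88.   -7.   74. -152.] x-axis dot -1.0 16.7917
pin 0 280 202
origin 214 152
probe 0 281 197
origin 215 147
pin 1 283 195
origin 217 145
probe 1 282 197
origin 216 147
jig 0 283 192
origin 217 142
jig 1 282 192
origin 216 142
```

View pics/cA.png

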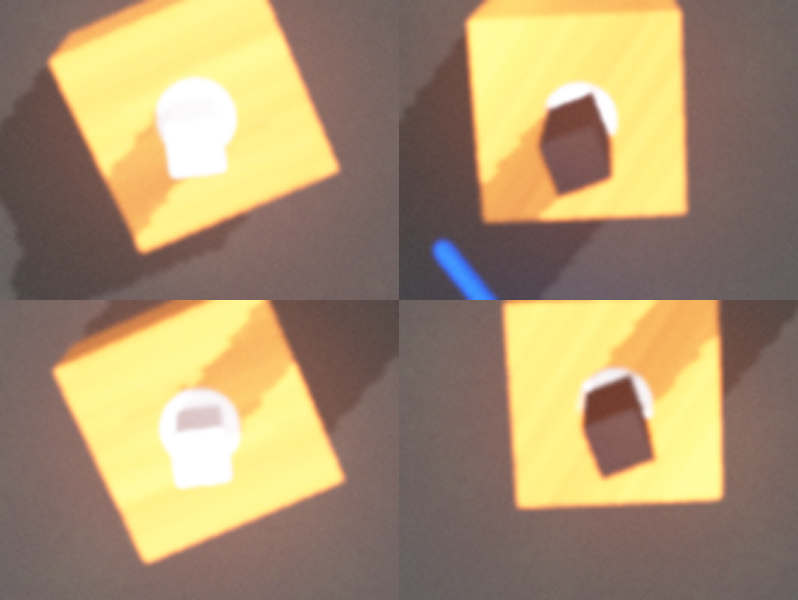

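View pics/cJ.png

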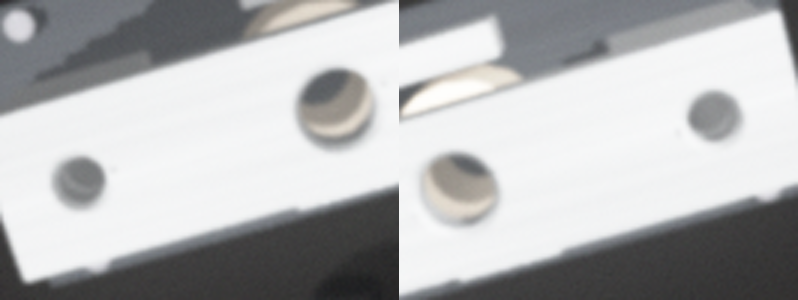

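Crop readings at 3x scale:
- **Pin grip top:** centres (197,148) and (203,157).
- **Probe handle top:** centres (180,159) and (221,142).
- **Eye:** (79,182) and (314,115).
- **Guide:** (335,107) and (60,187).

The square flats can be seen on both grips.

```bash
cat > tri.py <<'E'
from h import *
import pickle
out=pickle.load(open("views.pkl","rb"))
O={("pin",0):(214,152),("probe",0):(215,147),("pin",1):(217,145),("probe",1):(216,147),("jig",0):(217,142),("jig",1):(216,142)}
px=lambda n,k,p:np.array(O[n,k])+(np.array(p)+.5)/3-.5
E=lambda n,k:w2c("wrist",out[n,k][0])
for lab,n,a,b,z in [("pintop","pin",(197,148),(203,157),.088),("pincollar","pin",(196,117),(200,130),.054),("probetop","probe",(180,159),(221,142),.144),("probecollar","probe",(181,119),(218,104),.094),("eye","jig",(79,182),(314,115),.08),("guide","jig",(335,107),(60,187),.08)]:
    X,r=tri([("wrist",E(n,0),px(n,0,a)),("wrist",E(n,1),px(n,1,b))])
    print(lab,X.round(4),r.round(1),*[onplane("wrist",E(n,k),px(n,k,c),z).round(4) for k,c in((0,a),(1,b))])
def yaw(n,k,c,z):
    w=np.array([onplane("wrist",E(n,k),px(n,k,p),z) for p in c]); e=np.roll(w,-1,0)-w
    print(n,k,"edge yaw mod 90",(np.degrees(np.arctan2(e[:,1],e[:,0]))%90).round(1),"len",np.linalg.norm(e,axis=1).round(4))
yaw("pin",0,[(165,122),(228,118),(226,172),(171,178)],.088)
yaw("pin",1,[(174,132),(228,128),(232,182),(176,187)],.088)
yaw("probe",0,[(142,145),(204,122),(213,178),(158,195)],.144)
yaw("probe",1,[(185,125),(237,108),(256,158),(205,177)],.144)
yaw("pin",0,[(52,62),(268,0),(338,170),(141,252)],.05)
yaw("pin",1,[(54,70),(270,0),(344,180),(147,263)],.05)
yaw("probe",0,[(68,20),(283,12),(287,213),(84,222)],.09)
print(robot.current_joint_positions(),robot.current_time_s())
E
python3 tri.py
```

```text
pintop [0.4417 0.3294 0.0886] 0.1 [0.4418 0.3294] [0.4415 0.3294]
pincollar [0.4413 0.3297 0.055 ] 0.5 [0.4413 0.3292] [0.4413 0.3302]
probetop [ 0.4634 -0.2937  0.1421] 0.2 [ 0.463  -0.2933] [ 0.4637 -0.2941]
probecollar [ 0.4632 -0.294   0.0929] 0.0 [ 0.463  -0.2939] [ 0.4634 -0.2941]
eye [0.5386 0.124  0.0784] 0.8 [0.539  0.1245] [0.5381 0.1232]
guide [0.5471 0.0498 0.0765] 0.7 [0.5479 0.0506] [0.5462 0.0498]
pin 0 edge yaw mod 90 [64.  58.6 66.8 65.7] len [0.0162 0.0144 0.0144 0.0151]
pin 1 edge yaw mod 90 [64.6 64.9 65.6 62. ] len [0.0139 0.0144 0.0146 0.0147]
probe 0 edge yaw mod 90 [80.9 69.1 77.9 76.6] len [0.0173 0.0153 0.0153 0.0142]
probe 1 edge yaw mod 90 [78.6 81.1 81.3 80.6] len [0.0142 0.0143 0.0143 0.015 ]
pin 0 edge yaw mod 90 [76.3 83.5 84.  83.4] len [0.0646 0.0547 0.0643 0.0634]
pin 1 edge yaw mod 90 [78.2 83.7 84.2 84.2] len [0.065  0.0576 0.0642 0.0645]
probe 0 edge yaw mod 90 [62.2 62.4 62.8 62.8] len [0.0652 0.0638 0.0648 0.0644]
[ -54.91599927   19.03426833   21.69148551   88.19717053   -7.30660686
   74.15926803 -152.09031081] 16.8417
```

Heights check out: pin top 88.6 mm, probe top 142 mm, eye and guide about 78 mm, eye–guide distance 74.7 mm. Next I grasp the pin with its flats at 64.5°.

```bash
cat >> h.py <<'E'
PIN=np.array([.4416,.3295]);EYE=np.array([.5386,.1243]);GUIDE=np.array([.5473,.0500]);PROBE=np.array([.4633,-.2939])
pos=lambda xy,z:[float(xy[0]),float(xy[1]),float(z)]
def st(m): print(m,round(robot.current_time_s(),2),np.round(robot.current_tool_pos(),4),np.round(robot.current_contact_force(),1),"gap",round(robot.current_finger_gap(),3),"J7",round(robot.current_joint_positions()[6]))
E
python3 - <<'E'
from h import *
fingers.gripper_to(.6)
O=[180,0,154.5]
robot.move_to(pos(PIN,.125),O); st("above")
robot.line_to(pos(PIN,.074),velocity=.1,f_stop=8); st("down")
fingers.gripper_to(0,60); st("grip")
robot.line_to(pos(PIN,.174),velocity=.15); st("lift")
for y in(120,154.5,-170,-150): 
    q=robot.inverse_kinematics(pos(EYE,.174),[180,0,y]); print(y,None if q is None else np.round(q))
T=toolpose(); im=vision.grab_frame("wrist"); save("held",im[100:,:])
E
```

```text
above 19.53 [0.4415 0.3294 0.1249] [ 0.2  0.3 -0.6] gap 0.6 J7 0
down 20.19 [0.4416 0.3299 0.0742] [ 0.2  0.8 -0.1] gap 0.596 J7 -2
grip 20.73 [0.4417 0.3295 0.0741] [0.2 0.2 0.6] gap 0.0 J7 -2
lift 21.54 [0.4413 0.3288 0.1731] [-0.1 -0.2  0.7] gap -0.006 J7 2
120 [ 24.  30. -57.  88.  25.  76.  -6.]
154.5 [ 28.  33. -64.  88.  30.  78.  25.]
-170 [ 31.  37. -72.  88.  36.  81.  56.]
-150 [ 27.  32. -62.  88.  28.  77.  82.]
```

View pics/held.png

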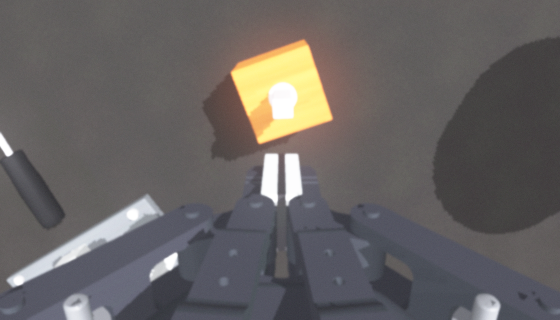

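The fingers shut empty (gap 0). The picture shows the pin still upright in its block at about (284,200) full frame, with the fingertips at about (282,255). I'll check where the tool axis projects.

```bash
python3 - <<'E'
from h import *
T=toolpose();E=w2c("wrist",T);print(T.round(3))
for d in(-.03,0,.017,.05,.085): print(d,project(T[:3,3]+T[:3,2]*d,"wrist",E)[0].round(1))
print(project([[*PIN,.088],[*PIN,.054]],"wrist",E).round(1), robot.current_gripper_force(),robot.current_torque())
im=vision.grab_frame("scene"); save("s1",cv2.resize(im[150:350,330:520],(760,600)*1 if 0 else (570,600),interpolation=cv2.INTER_CUBIC))
E
```

```text
[[-0.903  0.431 -0.002  0.441]
 [ 0.431  0.903 -0.002  0.329]
 [ 0.001 -0.002 -1.     0.173]
 [ 0.     0.     0.     1.   ]]
-0.03 [279.2 287.7]
0 [279.5 257.6]
0.017 [279.7 244.6]
0.05 [279.9 224.7]
0.085 [280.1 209. ]
[[281.7 209.2]
 [281.8 197.5]] 0.0 [ 0.02167945 -0.00120287 -0.03561467]
```

View pics/s1.png

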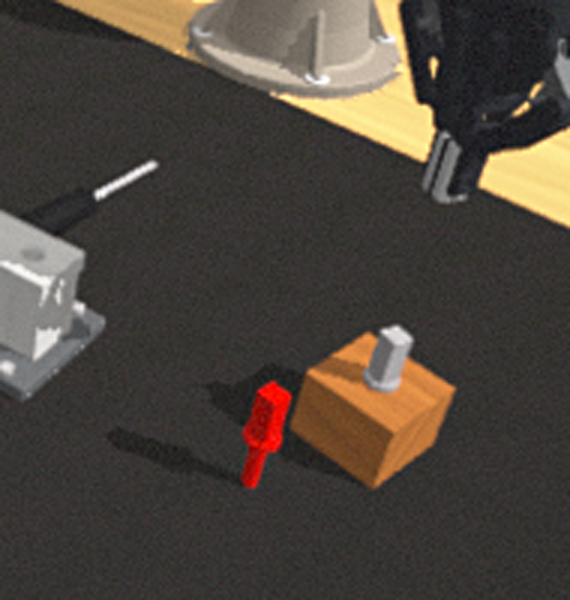

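The pin stands unmoved at about (462,262) in the scene frame, and the fingertips show at about (478,215). I'll compare that with the expected tip.

```bash
python3 - <<'E'
from h import *
T=toolpose();S=w2c("scene")
for d in(-.03,-.002,.017): print(d,project(T[:3,3]+T[:3,2]*d,"scene",S)[0].round(1))
# pixels of real fingertips in scene at full res and in top
top=vision.grab_frame("top"); u,v=project(T[:3,3]+T[:3,2]*.017,"top",w2c("top"))[0].round().astype(int);print("top exp",u,v)
sc=vision.grab_frame("scene")
a=cv2.resize(sc[175:275,410:510],(400,400),interpolation=cv2.INTER_CUBIC)
b=cv2.resize(top[v-50:v+50,u-50:u+50],(400,400),interpolation=cv2.INTER_CUBIC);print("top origin",u-50,v-50)
save("s2",np.hstack([a,b]))
w=vision.grab_frame("wrist"); print(robot.current_time_s())
E
```

```text
-0.03 [479.4 208.5]
-0.002 [474.7 222.3]
0.017 [471.6 231.2]
top exp 132 268
top origin 82 218
21.7917
```

View pics/s2.png

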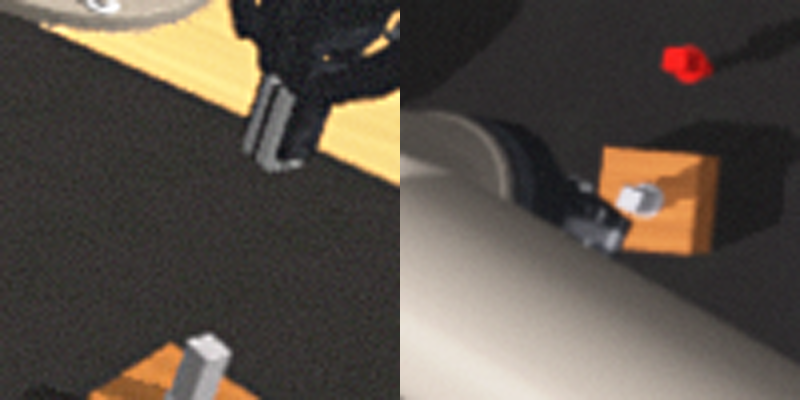

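```bash
python3 - <<'E'
from h import *
T=toolpose()
X,r=tri([("scene",w2c("scene"),np.array([477.5,215.5])),("top",w2c("top"),np.array([133.,277.]))]);print(X,r,"in tool",T[:3,:3].T@(X-T[:3,3]))
E=w2c("wrist",T)
print(project(X,"wrist",E))
E
```

```text
[0.41788095 0.32122259 0.17392534] 0.7317070569401665 in tool [ 0.01774806 -0.01711094 -0.00083672]
[[242.56327408 222.84448423]]
```

```bash
python3 - <<'E'
from h import *
T=toolpose();E=w2c("wrist",T)
for s in ((477.5,215.5),(475,216),(480,215)):
  for w in((282,254),(282,258)):
    X,r=tri([("scene",w2c("scene"),np.array(s)),("wrist",E,np.array(w))]);print(X.round(4),r.round(2),"in tool",(T[:3,:3].T@(X-T[:3,3])).round(4),project(X,"top",w2c("top")).round(0))
print(robot.tip_reach,robot.current_joint_positions(), robot.current_finger_gap(), robot.current_tool_pos(),robot.current_eef_rot())
im=vision.grab_frame("wrist"); save("w3",cv2.resize(im[220:300,220:345],(800,512),interpolation=cv2.INTER_CUBIC))
E
```

```text
[0.4358 0.3326 0.1845] 2.53 in tool [ 0.0065  0.0008 -0.0114] [[126. 270.]]
[0.4371 0.332  0.1855] 2.03 in tool [ 0.005   0.0009 -0.0125] [[126. 269.]]
[0.4369 0.3318 0.1817] 3.83 in tool [ 0.0051  0.0007 -0.0086] [[127. 269.]]
[0.4383 0.3313 0.1827] 3.31 in tool [ 0.0037  0.0007 -0.0097] [[127. 269.]]
[0.4347 0.3333 0.1873] 1.23 in tool [ 0.0078  0.001  -0.0142] [[125. 270.]]
[0.436  0.3327 0.1883] 0.73 in tool [ 0.0064  0.001  -0.0153] [[126. 270.]]
0.017 [  3.78374461  32.52673682 -63.46919322  88.59063052  29.49555038
  77.41760768   1.84231038] -0.0010144486184560128 [0.44126475 0.32902674 0.17304707] [-1.79912138e+02 -4.94337249e-02  1.54504054e+02]
```

View pics/w3.png

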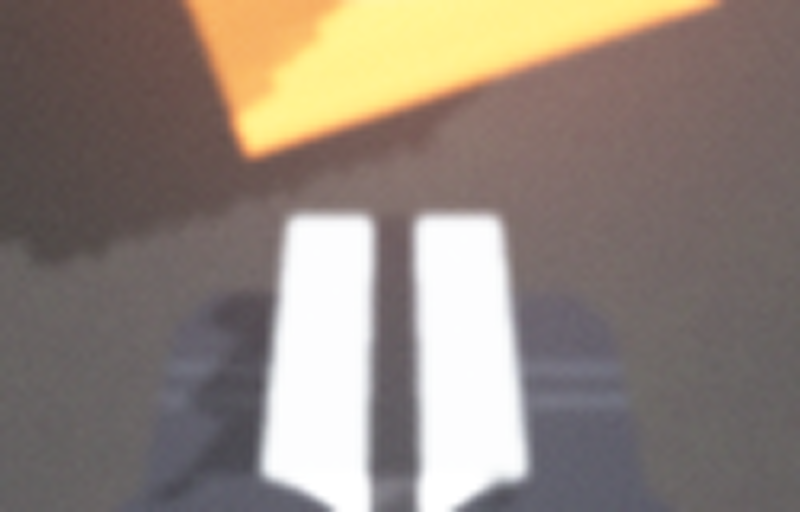

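Both cameras put the real fingertips about 14 mm behind the TCP, not 17 mm ahead of it, so the fingers closed just above the pin. I'll measure the reach by touch: straddle the pin, lower until the block top is felt, back off and grip.

```bash
python3 - <<'E'
from h import *
fingers.gripper_to(.4); st("open")
robot.line_to(pos(PIN,.078),[180,0,154.5],velocity=.2)
hit=robot.line_to(pos(PIN,.030),velocity=.06,f_stop=6); st(("touch",hit))
z=robot.current_tool_pos()[2]
if hit:
    robot.line_to(pos(PIN,z+.010),[180,0,154.5],velocity=.1); st("up")
    fingers.gripper_to(0,60); st("grip"); print(robot.current_gripper_force())
E
```

```text
open 22.27 [0.4416 0.3295 0.174 ] [-0.6 -0.3  0.9] gap 0.399 J7 2
('touch', True) 23.64 [0.441  0.3286 0.0312] [-0.5 -0.7  5.8] gap 0.403 J7 -5
up 23.9 [0.442  0.3302 0.0418] [ 0.2  0.3 -0.8] gap 0.405 J7 -4
grip 24.21 [0.4416 0.3294 0.041 ] [-0.1 -0.5 -0.1] gap 0.152 J7 -4
58.585326075553894
```

Gripped (gap 0.152, 59 N), with the pin's origin 9 mm above the TCP reading. Next I carry it to the eye and push it home.

```bash
cat > place.py <<'E'
from h import *
robot.line_to(pos(PIN,.141),[180,0,154.5],velocity=.2); st("lift")
robot.line_to(pos(EYE,.131),[180,0,154.5],velocity=.25); robot.pause(.2); st("over")
h=robot.line_to(pos(EYE,.095),velocity=.1,f_stop=6); st(("mouth",h))
if not h:
    h=robot.line_to(pos(EYE,.067),velocity=.05,f_stop=8); robot.pause(.1); st(("home",h))
E
python3 place.py
```

```text
lift 24.86 [0.4412 0.3286 0.1399] [-0.7  0.3 -1.7] gap 0.149 J7 1
over 26.12 [0.5379 0.1262 0.1313] [ 0.6  0.  -1.3] gap 0.146 J7 23
('mouth', False) 26.62 [0.5384 0.1244 0.0948] [-0.2 -0.4 -0.6] gap 0.15 J7 22
('home', True) 27.23 [0.5387 0.1241 0.071 ] [-0.2 -1.3  6.9] gap 0.155 J7 21
```

Contact came at exactly the expected height for home. I'll release, check the pin with the scene camera, and fetch the probe.

```bash
cat > probe.py <<'E'
from h import *
fingers.gripper_to(.4); robot.line_to(pos(EYE,.17),[180,0,154.5],velocity=.2); st("off")
O=[180,0,79.5]
robot.move_to(pos(PROBE,.155),O); st("above probe")
sc=vision.grab_frame("scene"); save("s3",sc)
print([(np.round(d["rect"],1).tolist(),round(d["p"],2)) for d in recognise("pin","scene")][:4])
print("expected pin top/bottom px",project([[*EYE,.118],[*EYE,.08]],"scene",w2c("scene")).round(1))
print(np.round(robot.current_joint_positions()))
E
python3 probe.py
```

```text
off 28.22 [0.5381 0.1237 0.1691] [ 0.8  0.3 -0.7] gap 0.4 J7 25
above probe 29.78 [ 0.4644 -0.2917  0.1552] [-0.1  1.1  0.8] gap 0.401 J7 0
[([417.6, 293.8, 14.3, 32.9], 0.8), ([246.8, 143.7, 8.8, 23.5], 0.74), ([342.0, 226.2, 6.7, 19.9], 0.57)]
expected pin top/bottom px [[342.7 218.8]
 [341.1 234.3]]
[ 68.  29. -53.  91.  24.  73.   0.]
```

The pin is seen at home: its rectangle spans rows 216–236, and 217–236 is expected. Grasping the probe now.

```bash
python3 - <<'E'
from h import *
O=[180,0,79.5]
robot.line_to(pos(PROBE,.087),O,velocity=.1,f_stop=6); robot.pause(.2); st("down")
fingers.gripper_to(0,70); st("grip"); print(robot.current_gripper_force())
robot.line_to(pos(PROBE,.195),O,velocity=.12); robot.pause(.2); st("lift")
print([None if (q:=robot.inverse_kinematics(pos(GUIDE,z),O)) is None else np.round(q) for z in(.195,.105)])
E
```

```text
down 30.92 [ 0.4639 -0.2941  0.0878] [0.2 1.  0.6] gap 0.399 J7 -3
grip 31.21 [ 0.4637 -0.2941  0.0876] [ 0.8 -0.5  2.7] gap 0.18 J7 -3
68.35752725601196
lift 32.46 [ 0.4628 -0.2938  0.1942] [-0.4 -0.4 -1. ] gap 0.174 J7 2
[array([ 33.,  29., -59.,  87.,  25.,  78., -38.]), array([ 31.,  33., -55.,  94.,  29.,  68., -41.])]
```

```bash
python3 - <<'E'
from h import *
O=[180,0,79.5]
robot.line_to(pos(GUIDE,.193),O,velocity=.25); robot.pause(.3); st("over")
T=toolpose();sc=vision.grab_frame("scene");w=vision.grab_frame("wrist")
a=cv2.resize(sc[120:260,240:380],(560,560),interpolation=cv2.INTER_CUBIC)
w2=cv2.resize(w[140:280,215:275+0],(240,560),interpolation=cv2.INTER_CUBIC) if 0 else cv2.resize(w[100:380,221:341],(240,560),interpolation=cv2.INTER_CUBIC)
save("hover",np.hstack([a,w2]))
p=T[:3,3]; 
print("scene exp origin, tip, guide",project([[p[0],p[1],p[2]+.003],[p[0],p[1],p[2]-.077],[*GUIDE,.08]],"scene",w2c("scene")).round(1))
print("wrist exp",project([[p[0],p[1],p[2]+.003],[p[0],p[1],p[2]-.077],[*GUIDE,.08]],"wrist",w2c("wrist",T)).round(1))
E
```

```text
over 34.33 [0.5473 0.0492 0.193 ] [ 0.2  0.2 -0.2] gap 0.179 J7 -37
scene exp origin, tip, guide [[314.  170.7]
 [312.3 205.2]
 [311.9 219.6]]
wrist exp [[280.9 261.1]
 [281.1 212.8]
 [281.  198.7]]
```

View pics/hover.png

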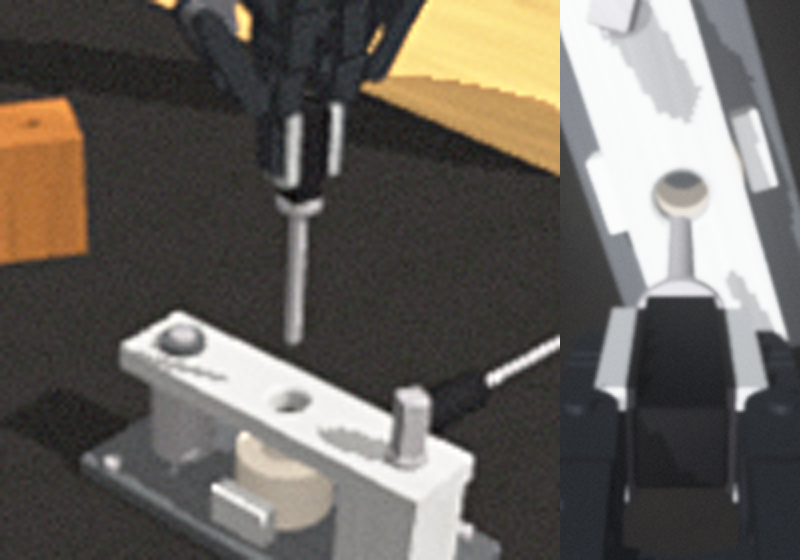

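The picture shows the probe upright, its tip at scene (313,206) straight above the guide hole at (313,220). The pin's collar sits on the arm. Lowering the probe.

```bash
python3 - <<'E'
from h import *
O=[180,0,79.5]
h=robot.line_to(pos(GUIDE,.1072),O,velocity=.05,f_stop=6); robot.pause(.8); st(("in",h))
for _ in range(4): robot.pause(.1); print(np.round(robot.current_tool_pos(),4),np.round(robot.current_contact_force(),1),np.abs(robot.current_dq()).max().round(2))
sc=vision.grab_frame("scene"); save("final",sc)
p=robot.current_tool_pos()
for l in("probe","pin"):print(l,[(np.round(d["rect"],1).tolist(),round(d["p"],2)) for d in recognise(l,"scene")][:4])
print(project([[p[0],p[1],p[2]+.003],[*GUIDE,.08]],"scene",w2c("scene")).round(1),robot.current_eef_rot())
E
```

```text
('in', False) 37.09 [0.5473 0.05   0.1072] [-0.4  1.1 -0.7] gap 0.176 J7 -40
[0.5473 0.05   0.1072] [-0.8 -0.5 -1. ] 0.17
[0.5473 0.05   0.1072] [-1.2  0.2 -0.8] 0.1
[0.5473 0.05   0.1072] [ 0.5  0.2 -0.4] 0.07
[0.5473 0.05   0.1072] [ 0.1  0.1 -0.4] 0.09
probe [([312.1, 203.9, 11.1, 43.4], 0.75), ([202.6, 177.6, 40.1, 17.7], 0.47)]
pin [([417.0, 294.8, 17.3, 41.1], 0.78), ([340.0, 225.2, 9.8, 25.1], 0.55)]
[[312.5 207.7]
 [311.9 219.6]] [1.79999417e+02 1.87721415e-03 7.95040928e+01]
```

The probe is in, centred, motionless and free of contact, and the pin is still home. Handing in.

```bash
python3 -c "
from h import *
print(workorder.close_job())"
```

```text
the job is handed in; nothing more can be done
None
```

The locking pin is fully home and released, and the probe is held upright and still, centred in the guide hole with its tip about halfway down the stone's bore; I handed the job in at about 38 s of the 64 s allowed, and no verdict was returned.

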